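Clamp a coin tube in the labelling cradle

TASK

Take the long coin tube from its black rest, lay it gently (not dropped) in the V-shaped groove of the labelling cradle, and push it lightly endwise until it presses on the end stop. Then swing the clamp strap over it and press the strap down just until its sprung pad bears firmly on the tube, and leave it clamped for labelling. The tube is thin plastic, so never force it, and do not disturb the stamp, the short tube or the mug.

Things in the scene. Friction and masses are not known exactly. Their poses are not given: they have to be found in the camera images.
- tube_center (a point): Centre of the long coin tube, the thing to be clamped: closed grey plastic cylinder with white ends, 34 mm diameter, 170 mm long, 0.17 to 0.33 kg. The point lies at mid-length on its axis; local x runs along the tube (both ends alike). It starts level on the rest, its axis 40 mm above the table. Thin-walled: more than 20 N against the stop, or 15 N under the clamp, cracks it.
- tube: The same tube; origin on its surface 17 mm from the axis at mid-length, x along the tube (it may have rolled).
- rest: Black plastic rest fixed to the table, where the tube starts. Origin on the table under its middle; x along the tube. Base 160 x 64 x 8 mm; two saddles, each 18 mm long and 56 mm wide, centred 65 mm either side of the middle, 32 mm high. Between them 112 mm are free for the fingers.
- cradle: The labelling cradle, fixed to the table; origin on the table under its middle, y along the groove towards the end stop, x towards the strap's hinge, z up. Grey base plate 10 mm thick (x -46 to 66 mm, y -80 to 110 mm); two aluminium 90-degree V-blocks, 25 mm long, 65 mm wide, 43 mm high, centred at y -55 and +55 mm, with 85 mm free between them for the fingers.
- cradle_seat (a point): Where the tube's centre must finally be: on the V groove's axis, 45 mm straight above the cradle's origin, axes as the cradle's; here the tube's end touches the end stop. The tube then overhangs the -y V-block by 17 mm. Sliding the tube along the Vs takes about 2 to 5 N, up to 8 N if it is also pushed down.
- stop: End stop of the cradle: dark steel plate 60 mm wide, 8 mm thick, its top 56 mm above the table. Origin on its face towards the tube, on the groove's axis, 85 mm in +y from cradle_seat; axes as the cradle's.
- strap (a joint): Angle of the clamp strap (rad): 0 lying level over the groove, 1.57 upright, up to 2.2 leaning back from the groove; starts at 1.75 to 2.1. The hinge is stiff, the strap stays where it is left: 0.5 N m swings it (about 7 N at 70 mm from the hinge). A good clamp presses 5 to 11 N on the tube: 0.73 to 1 N m about the hinge (10.5 to 14 N down at 70 mm, while moving); the hinge then holds it.
- strap_hinge (a point): Middle of the strap's hinge axis (along cradle y), at x 46, y 55, z 78 mm in the cradle frame; axes as the cradle's. Dark ears either side reach 84 mm above the table. The closed strap points to -x from here, over the groove and the +y V-block.
- strap_end (a point): Middle of the free end edge of the clamp strap, on its outer (upper when closed) face. Steel flat, 94 mm long from the hinge axis, 22 mm wide, 6 mm thick. Under it, 46 mm from the hinge, a screw carries an 18 mm rubber pad on a spring (2.5 N per mm, 6 mm travel). The screw setting varies and is not measured: the pad meets the tube at some angle between -0.16 and 0.21, felt as a rising load.
- stamp: Self-inking stamp standing on the table, 46 x 40 x 76 mm high, black handle; leave it alone. Origin under its middle.
- short_tube: Short thin coin tube standing upright, 26 mm diameter, 70 mm high; leave it alone. Origin under its middle.
- mug: White mug, 80 mm diameter, 90 mm high, handle at +y; leave it alone. Origin under its middle.
Things that resemble listed ones, but are neither listed nor needed, are in the scene too. Of the things like the tube, leave any that is brown or pink; of the rest the smaller one is meant.

How it is judged:
On the way, in this order (a step that is already met when the one before it is completed fails the run):
1. the tube lies in both Vs and is pressed endwise on the end stop (over 1 N) (x of tube_center in the frame of cradle_seat between -0.0025 and 0.0025 m and z of tube_center in the frame of cradle_seat between -0.0025 and 0.0025 m and angle between the x axis of tube_center and the y axis of cradle_seat, either way round below 0.04 rad and contact force between tube and stop above 1 N), for 0.1 s.
2. the strap's pad bears on the tube (over 3 N), the tube still home in the Vs (x of tube_center in the frame of cradle_seat between -0.0025 and 0.0025 m and z of tube_center in the frame of cradle_seat between -0.0025 and 0.0025 m and angle between the x axis of tube_center and the y axis of cradle_seat, either way round below 0.04 rad and y of tube_center in the frame of cradle_seat between -0.003 and 0.002 m and contact force between strap and tube above 3 N), for 0.2 s.
At the end, for the whole second after the job is handed in: The long tube lies still in both Vs (axis within 2.5 mm of the groove's axis and 0.04 rad), its end within 3 mm of the end stop, and the strap, let go, keeps its pad pressed on the tube with more than 3 N (all of step 2 and linear speed of tube below 0.01 m/s and velocity of joint strap between -0.05 and 0.05 rad/s and contact force between the fingers and strap below 0.1 N and contact force between the fingers and tube below 0.1 N); the robot touches nothing.
It fails at once if the tube is pressed on the end stop with more than 20 N (contact force between tube and stop above 20 N).
It fails at once if the clamp strap presses on the tube with more than 15 N (contact force between strap and tube above 15 N).
It fails at once if the tube is dropped: it moves faster than 0.35 m/s while not held (linear speed of tube above 0.35 m/s and contact force between the fingers and tube below 0.05 N).
It fails at once if the stamp, the short tube or the mug is moved more than 20 mm (distance of any of stamp, short_tube, mug from where it was at the start of the episode above 0.02 m).
It also fails if it takes over 72 s, if anything falls off the work surface, if the arm or the gripper's body presses on something with over 40 N, if the wrist force passes 120 N, or if a joint passes its speed limit or range.

ROBOT

A 7-joint arm with a two-finger parallel gripper is mounted at the origin on the work surface. World frame = base frame: x ahead of the robot, y to its left, z up, the work surface at z = 0. Lengths are in m, angles in rad, forces in N, time in s.
With the tool pointing down it reaches from about 0.35 to 0.9 m from the base axis. Payload 7.2 kg.
Tool frame: the origin (TCP) lies on the mounting face of the last link; the fingertips stand 182 mm ahead of it and the grasp point (between the pads) lies 163 mm ahead of it (ctrl.grip_depth is the distance from the TCP to the grasp point, in m); z points along the fingers, y is the direction in which the jaws open and shut (so a half turn about z gives the same grasp; the last joint's range is limited). The gripper opens to 88 mm and grips with 3 to 60 N. Pads are 20 mm wide; open, the fingers measure 115 mm over their backs; the gripper's body (75 mm by 178 mm) begins 61 mm behind the grasp point.
Start: joints at [-1.19, 0.411, -0.013, 1.596, 0.006, 1.134, -0.082], TCP at [0.271, 0.563, 0.405] pointing down, gripper open.
Joint ranges: [-2.95, 2.95], [-0.29, 1.99], [-1.47, 1.44], [0.14, 2.54], [-1.03, 4.17], [0.13, 1.85], [-2.86, 2.86]. Speed limits (rad/s): [2.39, 2.39, 3.01, 3.01, 3.14, 3.14, 3.14].

INTERFACE

Orientations are given as [roll, pitch, yaw] about the fixed x, y, z axes, in that order (R = Rz(yaw) Ry(pitch) Rx(roll)).
In Python, from plant import ctrl, eyes gives the robot as it stands.
- The arm moves only by the tool arm_command, never from a script. Its argument "increments" is a list of rows, each a list of 5 numbers: the finger opening in cm, from 0 to 8.78, then the shift along the tool's x, y, z in cm, then the turn about the tool's z in degrees. A call has exactly 10 rows; each row shifts and turns the commanded pose from where the row before left it, along the tool's axes as they then stand; what a row does not reach is not made up. A row lasts 1/8 s, in which the tool goes at most 62.5 mm and 10.7 degrees, less where a joint would pass 70% of its speed; a pose out of reach is approached as far as the arm can. A call is refused whole if a number of a shift passes 6.25 or a number of a turn 10.7, either way. A call with a gripper value outside its range is refused whole. The fingers move at their own pace and stop on an object; "grip_force" is the grip in N (left out, the last holds). Time passes only in rows, so rows that do not move let the fingers close, or fill a call up. It gives the time, the measured TCP pose, the force and the opening at its end, in the units of the state.
- ctrl.state(): the state, without advancing time (a new reading comes with each control period).
- eyes.grab_frame(name): name is "side" or "top"; returns the picture (420x560x3 uint8, red, green, blue); there is no depth.
- eyes.get_calibration(name): a dict with "fov_y" (degrees; the focal length in pixels is half the picture's height over the tangent of half this angle, whatever the lens; pixels are square), "cx", "cy" (the principal point, pixels), "rvec" (rotation vector, rad) and "tvec" (3), from world to camera coordinates, as OpenCV has them. Camera axes: x right, y down, z forward; pixel columns grow to the right and rows downward; lengths in m; the calibration is good to about 2 mm. A picture is of the moment at which its call begins. get_calibration takes no time and is no camera call.
- ctrl.finish_job(): hands the job in, once; it reports no verdict.
Trained networks look in the newest picture that a camera, given by its name, has taken for a name from the list of things; names that differ only in an ending like _2 or _b are one class to them, and where a whole thing is asked for, a point or a joint stands for the part that bears it (a point fixed in the world has none). Each returns a list of dicts, best first, with "score" (0 to 1); they miss things now and then, are a little off and sometimes report something else, mostly with a low value. They report only what shows in the picture. A call takes as long as a camera call. They do not tell look-alikes from the thing itself.
- eyes.find_in(camera, target): "location" ([column, row] as shares, 0 to 1, of the picture: columns of its width, rows of its height, amid what is visible of it).
- eyes.outline_of(camera, target): "region" (420x560 bool, what is visible of it) and "location" ([column, row] as shares, 0 to 1, of the picture: columns of its width, rows of its height, amid what is visible of it).
The state is a dict: "clock": time; "qpos": joint angles; "qd": joint speeds; "joint_efforts": joint torques, N m; "ee_pos": TCP position; "tcp_rot": TCP orientation; "force": force on the tool from outside, world axes, zero at the start; "wrist_torque": the same for the moment, N m; "grip_width": finger opening in m.
Only numpy, scipy, OpenCV 4.12 (cv2) and the standard library are available. Lean on these libraries where they do the work, as an engineer would, in place of code of your own. Each camera call takes 0.05 s, during which the arm holds its last target.

## Working session

There is one attempt and no reset: what is moved stays moved. The work goes in short steps, Python scripts to look and compute and a tool call to move; the robot and the scene stay as the last step left them, time stands still between calls to the robot, and variables do not carry over. Pictures are saved under pics/ and viewed, and the job is handed in when it is done.

Besides the shell and the picture viewer there is one more tool, called after "Request:" as name([rows], argument=value, ...), one row to a line, values as JSON. arm_command: Moves the arm, as the interface text tells. Its arguments: {"type":"object","properties":{"increments":{"type":"array","items":{"type":"array","items":{"type":"number"}}},"grip_force":{"type":"number"}},"required":["increments"]}

```bash
ls; mkdir -p pics
cat > h.py <<'E'
import numpy as np, cv2
from plant import ctrl, eyes
def cal(n):
    c=eyes.get_calibration(n); f=210/np.tan(np.radians(c['fov_y'])/2)
    K=np.array([[f,0,c['cx']],[0,f,c['cy']],[0,0,1]]); R=cv2.Rodrigues(np.array(c['rvec'],float))[0]
    return K,R,np.array(c['tvec'],float).ravel()
def proj(n,P):
    K,R,t=cal(n); p=(K@(R@np.atleast_2d(P).T+t[:,None])); return (p[:2]/p[2]).T
def ray(n,uv):
    K,R,t=cal(n); d=R.T@np.linalg.solve(K,np.array([uv[0],uv[1],1.])); return -R.T@t,d
def onz(n,uv,z):
    o,d=ray(n,uv); return o+d*(z-o[2])/d[2]
def tri(uv1,uv2):
    o1,d1=ray('top',uv1);o2,d2=ray('side',uv2)
    A=np.c_[d1,-d2]; s=np.linalg.lstsq(A,o2-o1,rcond=None)[0]
    a=o1+d1*s[0];b=o2+d2*s[1]; return (a+b)/2,np.linalg.norm(a-b)
def save(n,img): cv2.imwrite('pics/'+n+'.png',cv2.cvtColor(img,cv2.COLOR_RGB2BGR))
E
python3 - <<'E'
from h import *
for n in('top','side'):
    save(n+'0',eyes.grab_frame(n)); K,R,t=cal(n); print(n,eyes.get_calibration(n),'pos',-R.T@t)
    for k in ('tube','cradle','strap','rest','stop'):
        for r in eyes.find_in(n,k): print(n,k,np.round(np.array(r['location'])*[560,420],1),round(r['score'],2))
print(ctrl.state(),ctrl.grip_depth)
E
```

```text
pics
top {'fov_y': 51.183107850624225, 'cx': 280.0568919520047, 'cy': 207.97265632095247, 'rvec': array([ 2.13709126, -2.12246886,  0.20189038]), 'tvec': array([0.13446437, 0.51235493, 0.91233284])} pos [0.33843443 0.14462703 0.98867821]
top tube [218.4 288. ] 0.98
top tube [335.2 267.3] 0.8
top tube [105.  224.5] 0.77
top tube [258.1 197.3] 0.69
top cradle [422.3 203.7] 0.8
top strap [416.3 178.4] 0.86
top rest [263.3 212. ] 0.69
top rest [390.2 126.1] 0.58
top stop [396.7 221.2] 0.82
side {'fov_y': 44.7219710182775, 'cx': 280.33724542408726, 'cy': 215.82969528950574, 'rvec': array([ 2.39755275, -0.73279173,  0.25282765]), 'tvec': array([-0.36114855,  0.36151286,  0.91929478])} pos [ 0.14455886 -0.42477464  0.95125809]
side tube [250.  296.6] 0.88
side tube [180.5 225.7] 0.87
side tube [177.7 135.9] 0.83
side tube [271.9 205.7] 0.71
side cradle [375.4 345.1] 0.92
side strap [379.2 285.1] 0.97
side rest [270.2 221.5] 0.77
side stop [342.5 320.7] 0.58
side stop [412.4 266. ] 0.53
{'clock': 0.6, 'qpos': array([-1.1901734 ,  0.41108091, -0.01265885,  1.59623822,  0.00559076,
        1.13428909, -0.08221174]), 'qd': array([ 0.00130673,  0.00010197,  0.00168128, -0.0012192 ,  0.00107875,
       -0.00045486, -0.00049347]), 'joint_efforts': array([ 8.17090295e-04, -5.87426555e+01,  6.41156137e-01, -2.91279209e+01,
       -5.37900429e-02,  1.07039200e-02,  2.15844256e-05]), 'ee_pos': array([0.27121357, 0.56307091, 0.40464993]), 'tcp_rot': array([3.14157229e+00, 6.55914523e-06, 2.69272589e+00]), 'force': array([-0.51678178,  0.46119026,  0.86791094]), 'wrist_torque': array([-0.00448198,  0.01432199,  0.02872397]), 'grip_width': 0.08773464903259043} 0.1633
```

View pics/top0.png

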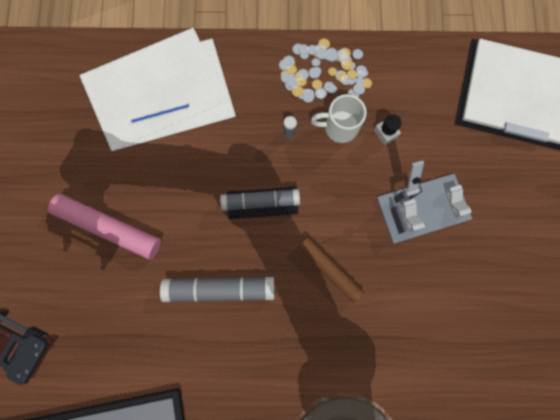

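View pics/side0.png

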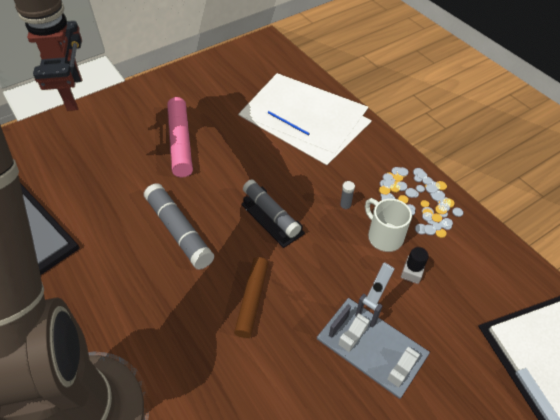

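Run:
```python
from h import *
t=eyes.grab_frame('top');s=eyes.grab_frame('side')
def crop(img,x,y,w,h,k): return cv2.resize(img[y:y+h,x:x+w],None,fx=k,fy=k,interpolation=cv2.INTER_CUBIC)
save('tubeT',crop(t,210,175,100,60,8)); save('cradT',crop(t,370,155,110,90,6.5)); save('cradS',crop(s,305,255,135,140,4)); save('tubeS',crop(s,235,170,75,80,7))
```

```text
(no output)
```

View pics/tubeT.png

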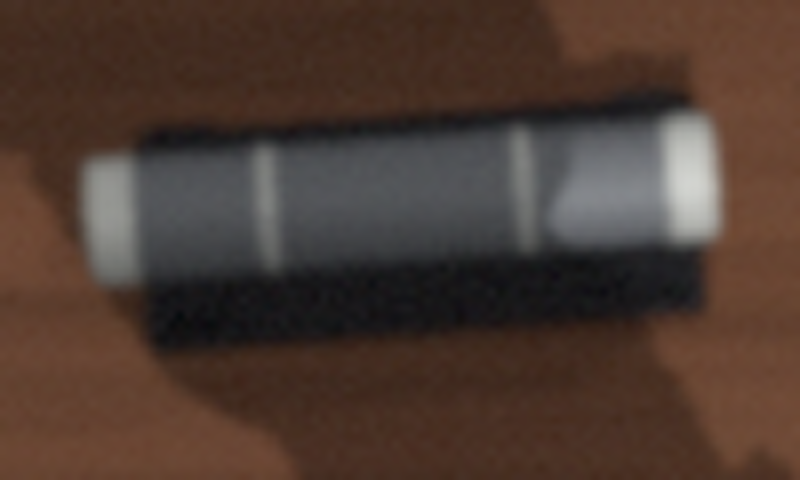

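View pics/cradT.png

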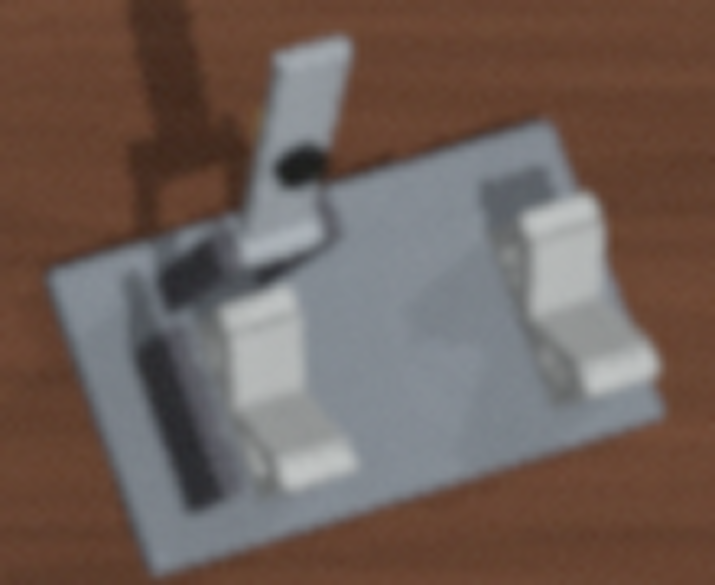

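View pics/cradS.png

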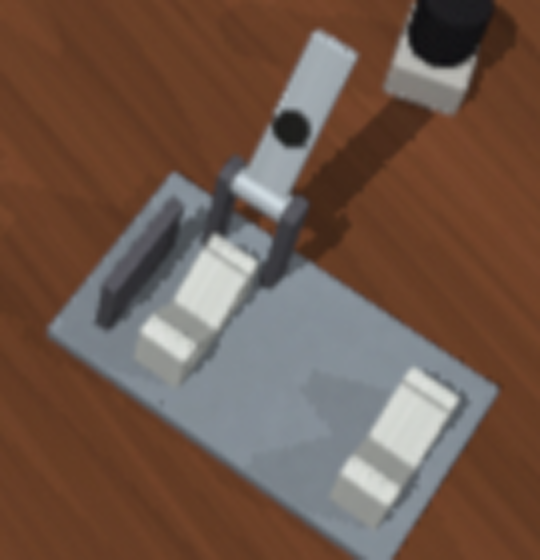

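View pics/tubeS.png

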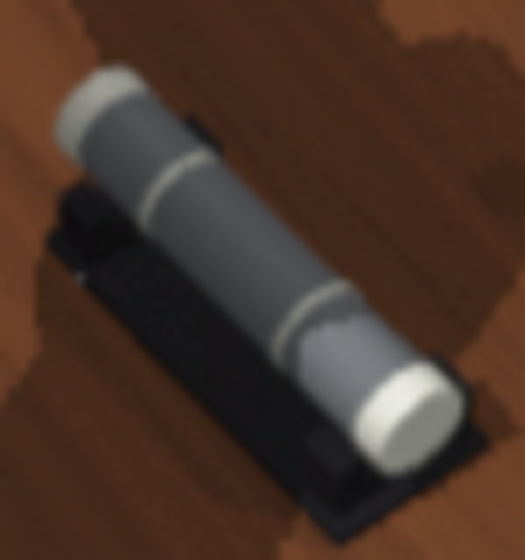

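```bash
cat > fit.py <<'E'
from h import *
from scipy.optimize import least_squares
def u(c,k,x,y): return [(c[0]+.5)/k-.5+x,(c[1]+.5)/k-.5+y]
def T(*c): return u(c,6.5,370,155)
def S(*c): return u(c,4,305,255)
def W(p,P):
    c,s=np.cos(p[2]),np.sin(p[2]); P=np.atleast_2d(P); return np.c_[p[0]+c*P[:,0]-s*P[:,1],p[1]+s*P[:,0]+c*P[:,1],P[:,2]]
if __name__=='__main__':
    obs=[('top',T(50,272),(66,110,10)),('top',T(550,122),(66,-80,10)),('top',T(663,415),(-46,-80,10)),('top',T(155,575),(-46,110,10)),
    ('side',S(175,172),(66,110,10)),('side',S(50,330),(-46,110,10)),('side',S(497,390),(66,-80,10)),
    ('top',T(355,465),(-32.5,42.5,43)),('top',T(658,362),(-32.5,-67.5,43)),('side',S(458,403),(32.5,-67.5,43)),('side',S(418,368),(32.5,-42.5,43)),
    ('side',S(180,360),(-32.5,42.5,43)),('side',S(378,500),(-32.5,-67.5,43)),('side',S(218,236),(32.5,67.5,43)),('side',S(258,262),(32.5,42.5,43)),('top',T(600,200),(32.5,-67.5,43)),('side',S(107,327),(-30,93,56)),('side',S(182,205),(30,93,56))]
    for sel in (('top',),('side',),('top','side')):
        o=[q for q in obs if q[0] in sel]
        def res(p): return np.concatenate([(proj(n,W(p,np.array(P)/1000))[0]-uv) for n,uv,P in o])
        best=min((least_squares(res,[.45,-.15,a],loss='soft_l1') for a in (0,1.57,3.14,-1.57)),key=lambda r:r.cost)
        print(sel,np.round(best.x,4)); 
    for q,r in zip(o,res(best.x).reshape(-1,2)): print(q[0],q[2],np.round(r,1))
    def tt(a,b): return u((a,b),8,210,175)
    def ts(a,b): return u((a,b),7,235,170)
    # tube ends at axis: silhouettes mid
    a,b=onz('top',tt(87,222),.04),onz('top',tt(714,177),.04); print('top ends',a,b,np.linalg.norm(a-b),(a+b)/2,np.arctan2(*(b-a)[[1,0]]))
    a,b=onz('side',ts(92,100),.04),onz('side',ts(424,425),.04); print('side ends',a,b,np.linalg.norm(a-b),(a+b)/2,np.arctan2(*(b-a)[[1,0]]))
    for n in ('top','side'):
      for k in ('stamp','mug','short_tube'):
        for r in eyes.find_in(n,k)[:1]:
            uv=np.array(r['location'])*[560,420]; print(n,k,uv,onz(n,uv,.04))
    print('strap end tri',tri(T(315,45),S(338,42)))
E
python3 fit.py
```

```text
Traceback (most recent call last):
  File "fit.py", line 16, in <module>
    best=min((least_squares(res,[.45,-.15,a],loss='soft_l1') for a in (0,1.57,3.14,-1.57)),key=lambda r:r.cost)
  File "fit.py", line 16, in <genexpr>
    best=min((least_squares(res,[.45,-.15,a],loss='soft_l1') for a in (0,1.57,3.14,-1.57)),key=lambda r:r.cost)
              ~~~~~~~~~~~~~^^^^^^^^^^^^^^^^^^^^^^^^^^^^^^^^^
  File "fit.py", line 15, in res
    def res(p): return np.concatenate([(proj(n,W(p,np.array(P)/1000))[0]-uv) for n,uv,P in o])
                                        ~~~~^^^^^^^^^^^^^^^^^^^^^^^^^
  File "h.py", line 8, in proj
    K,R,t=cal(n); p=(K@(R@np.atleast_2d(P).T+t[:,None])); return (p[:2]/p[2]).T
          ~~~^^^
  File "h.py", line 4, in cal
    c=eyes.get_calibration(n); f=210/np.tan(np.radians(c['fov_y'])/2)
ValueError: time passes only in moves, steps and waits
```

Calibration reads seem capped; cache them.

```bash
sed -i 's/^def cal(n):/import functools\n@functools.cache\ndef cal(n):/' h.py; python3 fit.py
```

```text
('top',) [ 0.5169 -0.208   0.3025]
('side',) [ 0.5178 -0.21    0.3002]
('top', 'side') [ 0.5174 -0.2092  0.2991]
top (66, 110, 10) [ 0.2 -0.6]
top (66, -80, 10) [ 0.9 -0.7]
top (-46, -80, 10) [1.1 0.1]
top (-46, 110, 10) [ 0.3 -0.4]
side (66, 110, 10) [-0.2 -0.4]
side (-46, 110, 10) [-1.1 -0.4]
side (66, -80, 10) [1.  0.2]
top (-32.5, 42.5, 43) [0.6 0.1]
top (-32.5, -67.5, 43) [1.  1.7]
side (32.5, -67.5, 43) [ 0.1 -0.7]
side (32.5, -42.5, 43) [-1.6  0. ]
side (-32.5, 42.5, 43) [0.7 0.6]
side (-32.5, -67.5, 43) [2.1 2.1]
side (32.5, 67.5, 43) [-0.8 -0.5]
side (32.5, 42.5, 43) [0.  0.4]
top (32.5, -67.5, 43) [-0.7 -1. ]
side (-30, 93, 56) [ -1.7 -10.7]
side (30, 93, 56) [-2.6 -2.3]
top ends [0.5242044 0.2693275 0.04     ] [0.5382146  0.09662213 0.04      ] 0.17327270022846358 [0.5312095  0.18297481 0.04      ] -1.4898516287520631
side ends [0.52663461 0.27180022 0.04      ] [0.54195972 0.09893393 0.04      ] 0.17354426558158162 [0.53429717 0.18536707 0.04      ] -1.4823745089725704
top stamp [390.32  125.496] [ 0.70591379 -0.11266423  0.04      ]
top mug [346.416 116.088] [ 0.72768295 -0.01276661  0.04      ]
top short_tube [288.792 126.882] [0.70044076 0.11919173 0.04      ]
side stamp [415.576 266.406] [ 0.69750224 -0.11773232  0.04      ]
side mug [389.48 220.5 ] [0.73229833 0.00341983 0.04      ]
side short_tube [345.688 192.906] [0.70122864 0.1210308  0.04      ]
strap end tri (array([ 0.58445114, -0.1306104 ,  0.16364376]), np.float64(0.00025621665518539945))
```

Request:
arm_command([
  [8.78,0,0,0,9.9],
  [8.78,0,0,0,9.9],
  [8.78,0,0,0,9.9],
  [8.78,0,0,0,9.9],
  [8.78,0,0,0,9.9],
  [8.78,0,0,0,9.9],
  [8.78,-4,2,0,0],
  [8.78,-4,2,0,0],
  [8.78,-4,2,0,0],
  [8.78,-4,2,0,0],
])

```text
clock: 2.25
ee_pos: [0.3651, 0.4092, 0.4048]
tcp_rot: [3.141, -0.0, 1.656]
force: [1.6, 0.5, -0.2]
grip_width: 0.0882
```

Request:
arm_command([
  [8.78,-4.5,2.5,0,0],
  [8.78,-4.5,2.5,0,0],
  [8.78,-4.5,2.5,0,0],
  [8.78,-4.5,2.5,1,0],
  [8.78,-4,2.5,1,0],
  [8.78,-2,2,2,0],
  [8.78,-1,0.5,2,0],
  [8.78,0,0,2,0],
  [8.78,0,0,2,0],
  [8.78,0,0,0,0],
])

```text
clock: 3.5
ee_pos: [0.5348, 0.1741, 0.3035]
tcp_rot: [-3.139, 0.001, 1.656]
force: [0.1, 0.2, 0.7]
grip_width: 0.0881
```

```bash
cat > look.py <<'E'
import sys
from h import *
def crop(n,x,y,w,h,k,name,pts=()):
    img=eyes.grab_frame(n); c=cv2.resize(img[y:y+h,x:x+w],None,fx=k,fy=k,interpolation=cv2.INTER_CUBIC)
    for P in pts:
        q=(proj(n,P)[0]-[x,y]+.5)*k-.5; cv2.circle(c,tuple(int(v) for v in q),3,(255,0,0),-1)
    save(name,c)
E
python3 - <<'E'
from look import *
s=ctrl.state();p=s['ee_pos'];yw=1.656
x=np.array([np.cos(yw),np.sin(yw),0]);y=np.array([np.sin(yw),-np.cos(yw),0]);z=np.array([0,0,-1.])
pts=[p+.182*z+a*y for a in(.044,-.044)]+[np.array([.5325,.184,.04])+a*x for a in(-.085,.085,-.012)]
crop('side',200,100,140,150,4,'s1',pts);crop('top',190,150,150,100,5,'t1',pts)
E
```

```text
(no output)
```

View pics/s1.png

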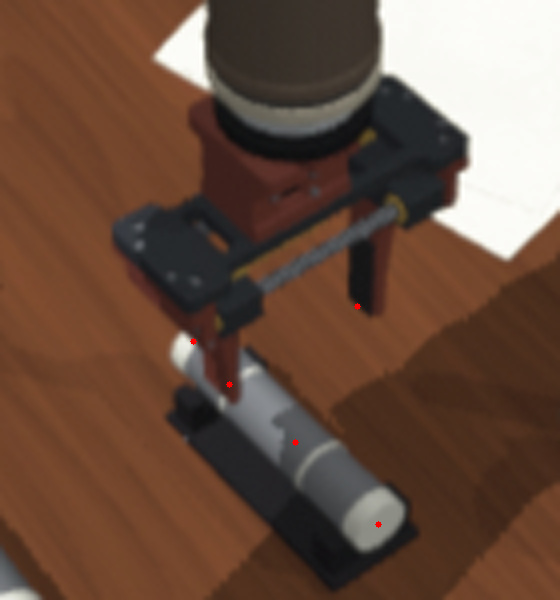

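View pics/t1.png

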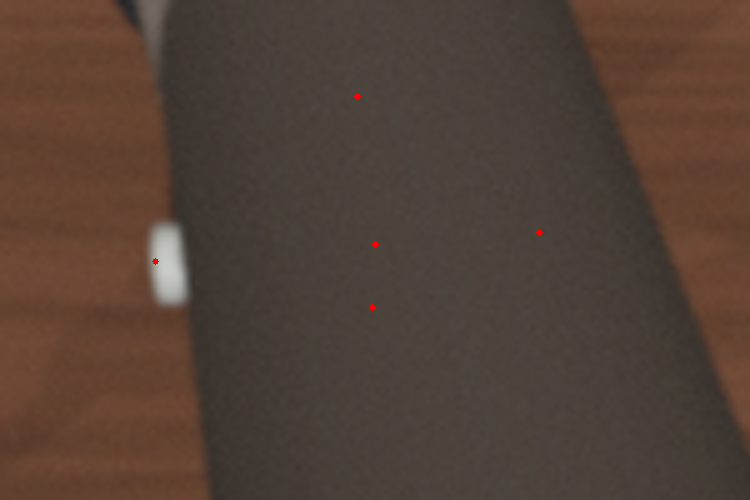

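Request:
arm_command([
  [8.78,0,-0.1,2,0],
  [8.78,-0.2,0,2,0],
  [8.78,0,0,2,0],
  [8.78,0,0,2,0],
  [8.78,0,0,1.2,0],
  [8.78,0,0,0.8,0],
  [8.78,0,0,0,0],
  [5,0,0,0,0],
  [4,0,0,0,0],
  [3.8,0,0,0,0],
], grip_force=12)

```text
clock: 4.85
ee_pos: [0.5345, 0.1722, 0.205]
tcp_rot: [3.141, -0.0, 1.656]
force: [-0.0, 0.4, -0.5]
grip_width: 0.0613
```

Request:
arm_command([
  [3.0,0,0,0,0],
  [3.0,0,0,0,0],
  [3.0,0,0,0,0],
  [3.0,0,0,0,0],
  [3.0,0,0,0,0],
  [3.0,0,0,0,0],
  [3.0,0,0,0,0],
  [3.0,0,0,0,0],
  [3.0,0,0,0,0],
  [3.0,0,0,0,0],
])

```text
clock: 6.1
ee_pos: [0.5344, 0.1721, 0.2046]
tcp_rot: [-3.141, 0.0, 1.656]
force: [-2.6, -0.2, 0.1]
grip_width: 0.0335
```

Request:
arm_command([
  [3.0,0,-0.1,-0.5,0],
  [3.0,0,0,-1,0],
  [3.0,0,0,-2,0],
  [3.0,0,0,-2,0],
  [3.0,0,0,-2,0],
  [3.0,0,0,-1.5,-4.1],
  [3.0,0,0,-1,-4.1],
  [3.0,0,0,0,-4.1],
  [3.0,0,0,0,0],
  [3.0,0,0,0,0],
], grip_force=20)

```text
clock: 7.35
ee_pos: [0.5334, 0.1719, 0.3048]
tcp_rot: [3.141, -0.0, 1.869]
force: [-0.5, -0.6, -2.6]
grip_width: 0.0333
```

Request:
arm_command([
  [3.0,-2,-1,0,0],
  [3.0,-4,-2,0,0],
  [3.0,-5,-2.5,0,0],
  [3.0,-5,-2.5,0,0],
  [3.0,-5,-2.5,0,0],
  [3.0,-5,-2.5,0,0],
  [3.0,-5,-2,0,0],
  [3.0,-4,-1.5,0,0],
  [3.0,-2,-1,0,0],
  [3.0,0,0,0,0],
])

```text
clock: 8.6
ee_pos: [0.4739, -0.2359, 0.3046]
tcp_rot: [-3.141, 0.001, 1.865]
force: [0.1, 0.6, -1.7]
grip_width: 0.0337
```

Run:
```python
from look import *
from fit import W
C=[.5174,-.209,.30]
s=ctrl.state();p=s['ee_pos'];yw=s['tcp_rot'][2]
x=np.array([np.cos(yw),np.sin(yw),0]);g=p-[0,0,.1646]
pts=[g+(.012+a)*x for a in(-.085,.085)]+[W(C,np.array(q)/1000)[0] for q in [(0,67.5,26),(0,-67.5,26),(0,85,45),(-32.5,-67.5,43),(32.5,-67.5,43),(66,110,10),(66,-80,10),(-46,110,10),(-46,-80,10),(46,55,78)]]
crop('side',280,200,180,200,3,'s2',pts);crop('top',340,130,160,140,4,'t2',pts)
```

```text
(no output)
```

View pics/s2.png

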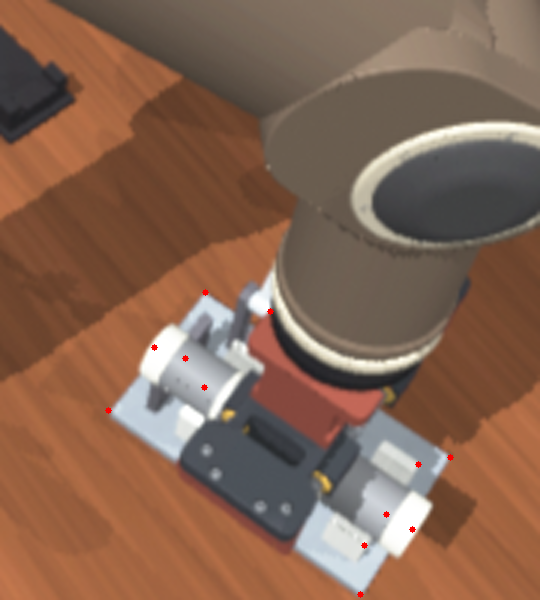

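View pics/t2.png

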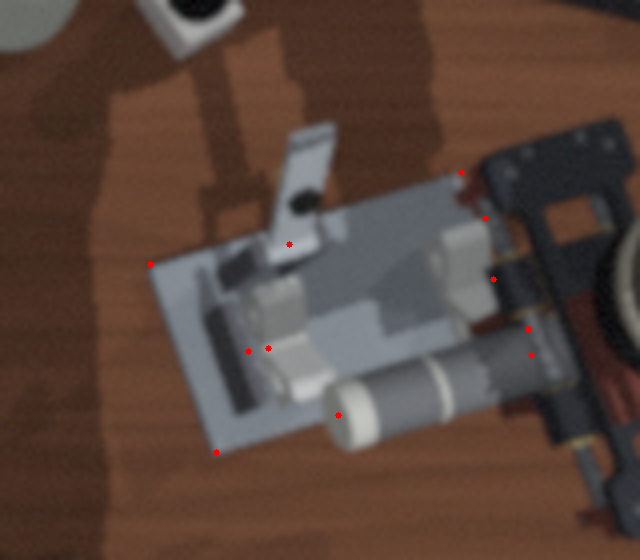

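Request:
arm_command([
  [3.0,-0.4,1.5,0,-0.3],
  [3.0,-0.4,2,0,0],
  [3.0,-0.1,1.45,0,0],
  [3.0,0,0,1,0],
  [3.0,0,0,2,0],
  [3.0,0,0,2,0],
  [3.0,0,0,2,0],
  [3.0,0,0,1.2,0],
  [3.0,0,0,0.4,0],
  [3.0,0,0,0,0],
])

```text
clock: 9.95
ee_pos: [0.5255, -0.2271, 0.2187]
tcp_rot: [-3.142, 0.0, 1.876]
force: [0.5, 0.2, -2.5]
grip_width: 0.0332
```

Run:
```python
from look import *
from fit import W
C=[.5174,-.209,.30]
s=ctrl.state();p=s['ee_pos'];yw=s['tcp_rot'][2];print(p,s['tcp_rot'],s['force'])
d=p[:2]-C[:2];print('cradle xy',np.cos(.3)*d[0]+np.sin(.3)*d[1],-np.sin(.3)*d[0]+np.cos(.3)*d[1])
x=np.array([np.cos(yw),np.sin(yw),0]);g=p-[0,0,.1646]
pts=[g+(.012+a)*x for a in(-.085,.085)]+[W(C,np.array(q)/1000)[0] for q in [(0,85,45)]]
crop('side',280,230,150,150,4,'s3',pts);crop('top',360,150,120,100,5,'t3',pts)
```

```text
[ 0.52550448 -0.22705346  0.21871005] [-3.14154062e+00  5.37279798e-05  1.87591053e+00] [ 0.45897644  0.17783154 -2.53157081]
cradle xy 0.002407337907986754 -0.01964216870412147
```

View pics/s3.png

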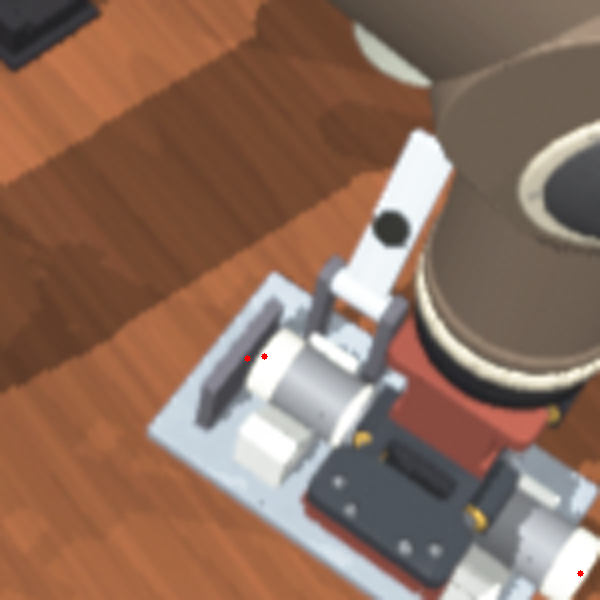

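View pics/t3.png

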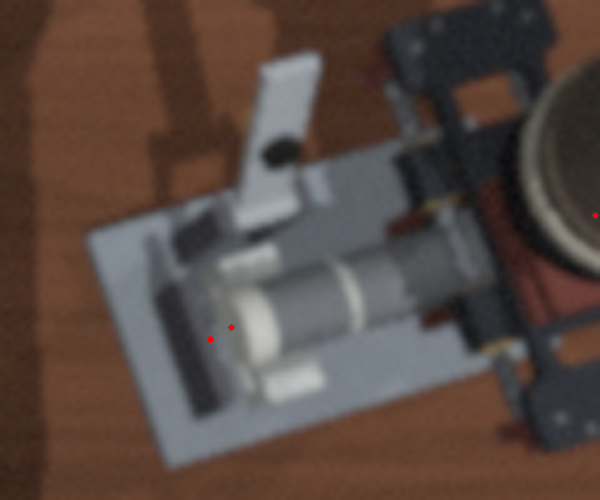

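Request:
arm_command([
  [3.0,0,-0.1,0,0.3],
  [3.0,0,0,0.1,0],
  [3.0,0,0,0.1,0],
  [3.0,0,0,0.1,0],
  [3.0,0,0,0.1,0],
  [3.0,0,0,0.1,0],
  [3.0,0,0,0.1,0],
  [3.0,0,0,0,0],
  [3.0,0,0,0,0],
  [3.0,0,0,0,0],
])

```text
clock: 11.3
ee_pos: [0.5246, -0.2273, 0.2127]
tcp_rot: [3.142, 0.0, 1.871]
force: [-0.4, -0.2, -2.6]
grip_width: 0.0335
```

Request:
arm_command([
  [3.0,0,0,0.1,0],
  [3.0,0,0,0,0],
  [3.0,0,0,0.05,0],
  [3.0,0,0,0,0],
  [3.0,0,0,0.05,0],
  [3.0,0,0,0,0],
  [3.0,0,0,0,0],
  [3.0,0,0,0,0],
  [3.0,0,0,0,0],
  [3.0,0,0,0,0],
])

```text
clock: 12.55
ee_pos: [0.5246, -0.2273, 0.2107]
tcp_rot: [3.142, 0.0, 1.871]
force: [-0.5, 0.1, -2.8]
grip_width: 0.0336
```

Request:
arm_command([
  [3.0,0,0,0.05,0],
  [3.0,0,0,0,0],
  [3.0,0,0,0.05,0],
  [3.0,0,0,0,0],
  [3.0,0,0,0.05,0],
  [3.0,0,0,0,0],
  [3.0,0,0,0,0],
  [3.0,0,0,0,0],
  [3.0,0,0,0,0],
  [3.0,0,0,0,0],
])

```text
clock: 13.8
ee_pos: [0.5245, -0.2274, 0.2098]
tcp_rot: [3.141, -0.0, 1.871]
force: [-3.0, 0.5, 6.7]
grip_width: 0.0338
```

Request:
arm_command([
  [3.0,0,-0.04,0,0],
  [3.0,0,0,0,0],
  [3.0,0,0,0,0],
  [3.0,0,0,0,0],
  [3.0,0,0,0,0],
  [3.0,0,0,0,0],
  [3.0,0,0,0,0],
  [3.0,0,0,0,0],
  [3.0,0,0,0,0],
  [3.0,0,0,0,0],
])

```text
clock: 15.05
ee_pos: [0.5244, -0.2274, 0.2097]
tcp_rot: [3.141, 0.0, 1.871]
force: [-2.2, 1.2, 5.5]
grip_width: 0.0338
```

Request:
arm_command([
  [3.0,0,0,-0.04,0],
  [3.0,0,0,0,0],
  [3.0,0.1,0,0,0],
  [3.0,0.1,0,0,0],
  [3.0,0.1,0,0,0],
  [3.0,0.1,0,0,0],
  [3.0,0,0,0,0],
  [3.0,0,0,0,0],
  [3.0,0,0,0,0],
  [3.0,0,0,0,0],
], grip_force=10)

```text
clock: 16.3
ee_pos: [0.5231, -0.2236, 0.2096]
tcp_rot: [3.141, 0.0, 1.871]
force: [0.1, -2.4, 0.9]
grip_width: 0.0339
```

Request:
arm_command([
  [3.0,0.05,0,0,0],
  [3.0,0.05,0,0,0],
  [3.0,0.05,0,0,0],
  [3.0,0.05,0,0,0],
  [3.0,0,0,0,0],
  [3.0,0,0,0,0],
  [3.0,0,0,0,0],
  [3.0,0,0,0,0],
  [3.0,0,0,0,0],
  [3.0,0,0,0,0],
])

```text
clock: 17.55
ee_pos: [0.5225, -0.2216, 0.2096]
tcp_rot: [3.141, 0.0, 1.871]
force: [2.2, -3.2, 3.1]
grip_width: 0.0335
```

Run:
```python
from look import *
s=ctrl.state();print(s['ee_pos'],s['force'])
crop('side',300,270,80,80,7,'s4');crop('top',370,180,80,70,8,'t4')
```

```text
[ 0.52246801 -0.22162734  0.20960388] [ 2.15382334 -3.16612144  3.06670957]
```

View pics/s4.png

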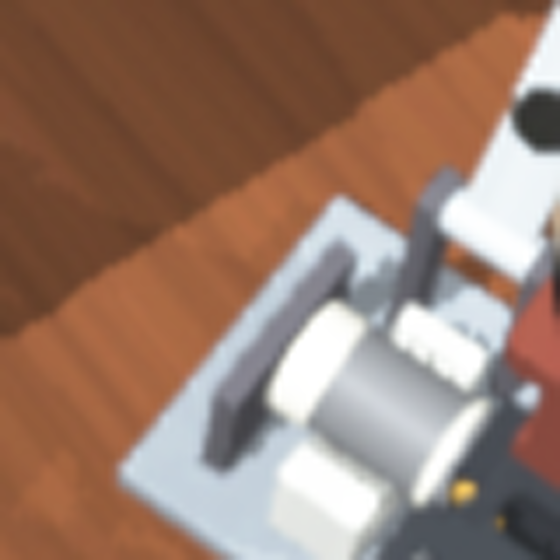

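View pics/t4.png

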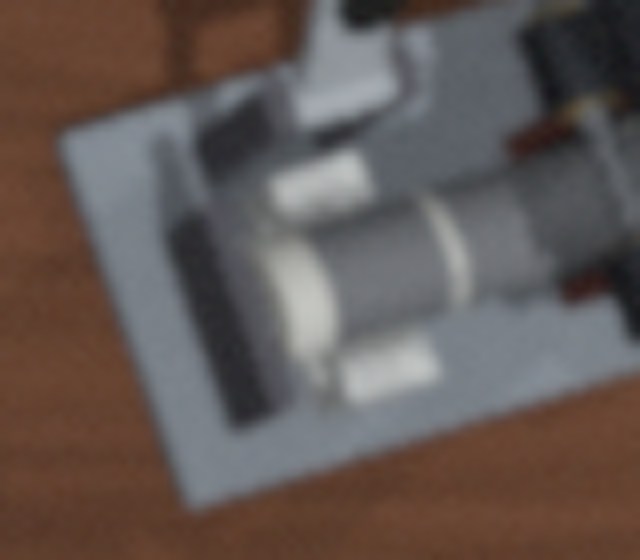

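Request:
arm_command([
  [3.0,0.05,0,-0.02,0],
  [3.0,0.05,0,0,0],
  [3.0,0.05,0,0,0],
  [3.0,0.05,0,0,0],
  [3.0,0.05,0,0,0],
  [3.0,0,0,0,0],
  [3.0,0,0,0,0],
  [3.0,0,0,0,0],
  [3.0,0,0,0,0],
  [3.0,0,0,0,0],
])

```text
clock: 18.9
ee_pos: [0.5216, -0.2191, 0.2097]
tcp_rot: [-3.142, -0.0, 1.871]
force: [0.6, -1.8, 0.6]
grip_width: 0.0338
```

Request:
arm_command([
  [3.0,0.05,0,0,0],
  [3.0,0.05,0,0,0],
  [3.0,0.05,0,0,0],
  [3.0,0,0,0,0],
  [3.0,0,0,0,0],
  [3.0,0,0,0,0],
  [3.0,0,0,0,0],
  [3.0,0,0,0,0],
  [3.0,0,0,0,0],
  [3.0,0,0,0,0],
])

```text
clock: 20.15
ee_pos: [0.5213, -0.2186, 0.2098]
tcp_rot: [3.141, 0.002, 1.87]
force: [2.3, -4.8, -1.5]
grip_width: 0.0334
```

Request:
arm_command([
  [3.0,0.05,0,0,0],
  [3.0,0,0,0,0],
  [3.0,0,0,0,0],
  [3.0,0,0,0,0],
  [3.0,0,0,0,0],
  [3.0,0,0,0,0],
  [3.0,0,0,0,0],
  [3.0,0,0,0,0],
  [3.0,0,0,0,0],
  [3.0,0,0,0,0],
])

```text
clock: 21.4
ee_pos: [0.5212, -0.2185, 0.2099]
tcp_rot: [3.141, 0.002, 1.87]
force: [3.0, -5.8, -2.1]
grip_width: 0.0339
```

Run:
```python
from look import *
s=ctrl.state();print(s['ee_pos'],s['force'],s['wrist_torque'])
crop('side',300,270,80,80,7,'s5');crop('top',370,180,80,70,8,'t5')
```

```text
[ 0.52117745 -0.21847955  0.2098735 ] [ 3.04899456 -5.83090268 -2.10341629] [-1.37515932 -0.65567463  0.08154425]
```

View pics/s5.png

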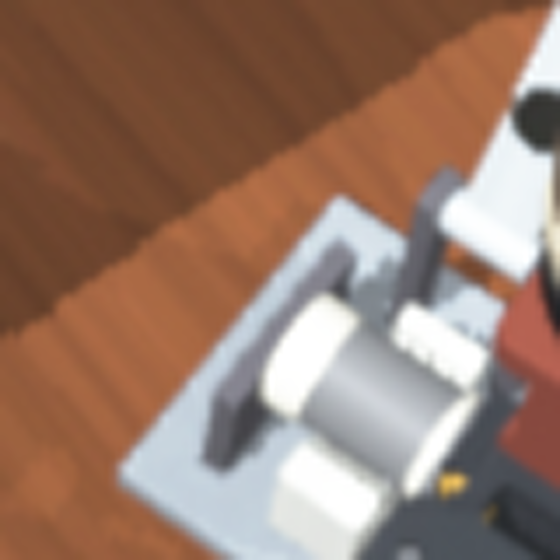

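View pics/t5.png

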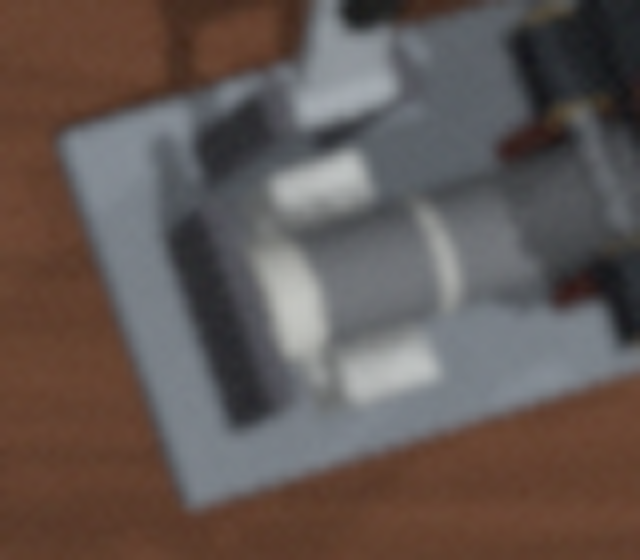

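Request:
arm_command([
  [3.0,0,0,0.04,0],
  [3.0,0,0,0,0],
  [3.0,0.04,0,0,0],
  [3.0,0,0,0,0],
  [3.0,0.04,0,0,0],
  [3.0,0,0,0,0],
  [3.0,0,0,0,0],
  [3.0,0,0,0,0],
  [3.0,0,0,0,0],
  [3.0,0,0,0,0],
])

```text
clock: 22.75
ee_pos: [0.5211, -0.2183, 0.2098]
tcp_rot: [3.14, 0.003, 1.87]
force: [3.3, -7.6, -0.8]
grip_width: 0.0338
```

Request:
arm_command([
  [3.0,-0.05,0,0,0],
  [3.0,-0.05,0,0,0],
  [3.6,0,0,0,0],
  [4.0,0,0,0,0],
  [5.0,0,0,0,0],
  [6.0,0,0,0,0],
  [6.0,0,0,0,0],
  [6.0,0,0,0,0],
  [6.0,0,0,0,0],
  [6.0,0,0,0,0],
])

```text
clock: 24.0
ee_pos: [0.5211, -0.2176, 0.2093]
tcp_rot: [-3.142, -0.0, 1.871]
force: [0.2, -0.6, 0.3]
grip_width: 0.0601
```

Run:
```python
from look import *
s=ctrl.state();print(s['ee_pos'],s['force'],s['wrist_torque'])
crop('side',300,270,100,100,6,'s6');crop('top',370,180,80,70,8,'t6')
```

```text
[ 0.52111471 -0.21756673  0.20932958] [ 0.15108849 -0.64800629  0.29979753] [-0.05161639  0.02566016 -0.03737214]
```

View pics/s6.png

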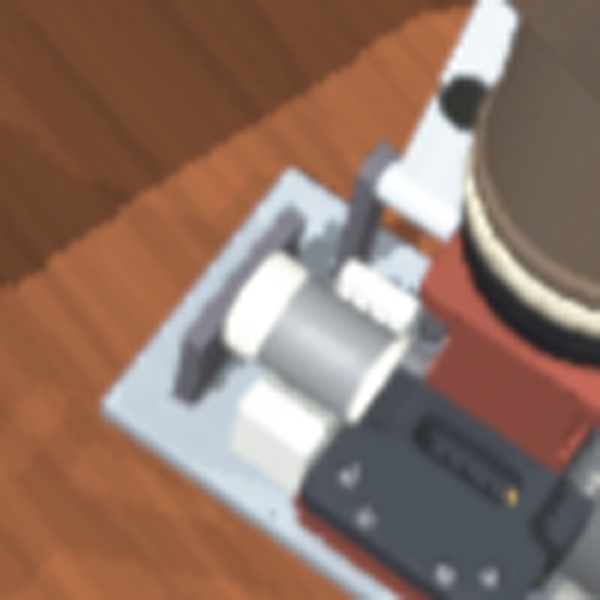

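Request:
arm_command([
  [6,0,0,-1,0],
  [6,0,0,-2,0],
  [6,0,0,-3,0],
  [6,0,0,-3,0],
  [6,0,0,-3,0],
  [4,0,0,-3,0],
  [2,0,0,-2.3,0],
  [0,0,0,-1,0],
  [0,1,2,0,0],
  [0,1.4,3,0,0],
])

```text
clock: 25.35
ee_pos: [0.5625, -0.1789, 0.3916]
tcp_rot: [-3.141, -0.001, 1.87]
force: [0.8, -0.0, 0.2]
grip_width: 0.0134
```

Request:
arm_command([
  [0,1.5,3,0,0],
  [0,1.5,2.4,0,0],
  [0,1,1,0,0],
  [0,0,0,1,0],
  [0,0,0,2,0],
  [0,0,0,2.5,0],
  [0,0,0,2.5,0],
  [0,0,0,1.5,0],
  [0,0,0,0,0],
  [0,0,0,0,0],
])

```text
clock: 26.6
ee_pos: [0.6113, -0.1232, 0.2981]
tcp_rot: [3.141, 0.001, 1.87]
force: [-0.4, -0.4, -0.2]
grip_width: 0.0006
```

Run:
```python
from look import *
s=ctrl.state();p=s['ee_pos'];print(p,s['force'],s['tcp_rot'])
d=p[:2]-[.5174,-.209];print('cradle xy',np.cos(.3)*d[0]+np.sin(.3)*d[1],-np.sin(.3)*d[0]+np.cos(.3)*d[1])
crop('side',300,220,150,150,4,'s7',[p-[0,0,.182]]);crop('top',350,120,130,120,5,'t7',[p-[0,0,.182]])
```

```text
[ 0.61128813 -0.12315171  0.29809408] [-0.38425542 -0.39461646 -0.22476018] [3.14068793e+00 5.30622977e-04 1.87025297e+00]
cradle xy 0.11506465715732574 0.0542681624398649
```

View pics/s7.png

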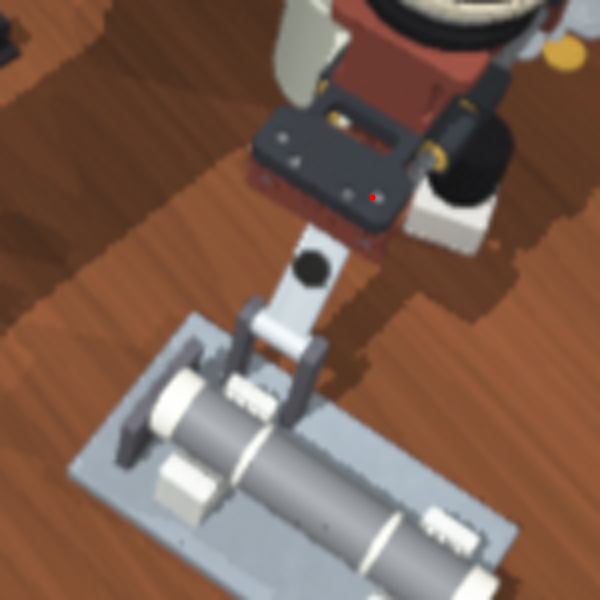

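View pics/t7.png

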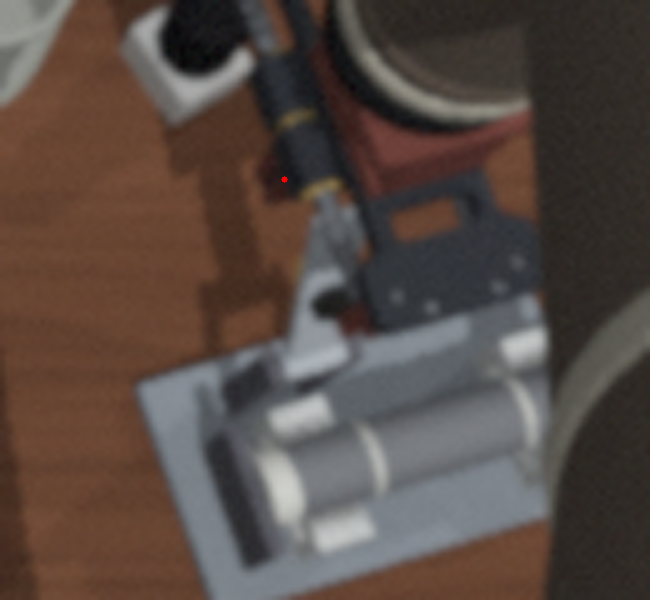

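Request:
arm_command([
  [0,0,0,-1.6,0],
  [0,0.1,0,-1.6,0],
  [0,0,-1.3,0,0],
  [0,0,-1.3,0,0],
  [0,0,-1.3,0,0],
  [0,0,-1.3,0,0],
  [0,0,-1.2,0.05,0],
  [0,0,-1.35,0.35,0],
  [0,0,-1.25,0.55,0],
  [0,0,0,0,0],
])

```text
clock: 27.95
ee_pos: [0.5241, -0.1489, 0.3204]
tcp_rot: [3.14, 0.001, 1.87]
force: [1.5, -1.3, 2.2]
grip_width: 0.0007
```

```bash
cat > st.py <<'E'
from look import *
import sys
s=ctrl.state();p=s['ee_pos'];print(p,s['force'],s['tcp_rot'])
d=p[:2]-[.5174,-.209];print('cradle xy',np.cos(.3)*d[0]+np.sin(.3)*d[1],-np.sin(.3)*d[0]+np.cos(.3)*d[1],'tip z',p[2]-.182)
if len(sys.argv)>1: n=sys.argv[1]; crop('side',300,220,150,150,4,'s'+n)
E
python3 st.py 8
```

```text
[ 0.52414328 -0.1489492   0.32041623] [ 1.50279235 -1.34603615  2.15502433] [3.13988071e+00 6.97877200e-04 1.86985982e+00]
cradle xy 0.024188327582096606 0.05537593943978878 tip z 0.1384162321710093
```

View pics/s8.png

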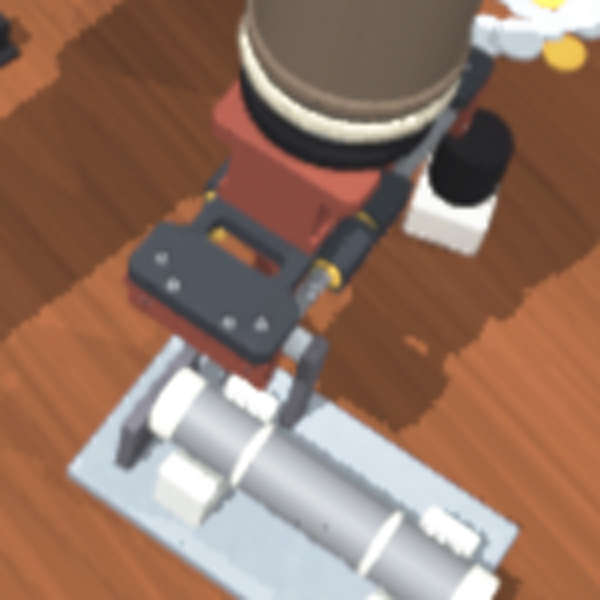

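Request:
arm_command([
  [0,0,-0.6,0.4,0],
  [0,0,-0.55,0.45,0],
  [0,0,-0.5,0.5,0],
  [0,0,-0.45,0.5,0],
  [0,0,-0.3,0.45,0],
  [0,0,-0.25,0.45,0],
  [0,0,-0.15,0.3,0],
  [0,0,-0.15,0.3,0],
  [0,0,0,0,0],
  [0,0,0,0,0],
])

```text
clock: 29.25
ee_pos: [0.4961, -0.1576, 0.2862]
tcp_rot: [-3.14, -0.0, 1.87]
force: [-0.6, -3.9, 5.8]
grip_width: 0.0006
```

```bash
python3 st.py 9
```

```text
[ 0.4960742  -0.15758316  0.28620266] [-0.5900281  -3.90467343  5.77809012] [-3.14014997e+00 -7.50662156e-06  1.87027207e+00]
cradle xy -0.005178598252640533 0.055422582828200596 tip z 0.10420266131959116
```

View pics/s9.png

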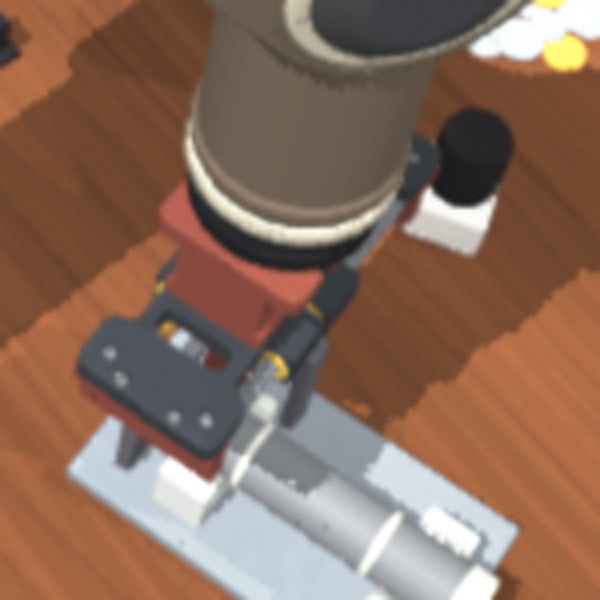

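Request:
arm_command([
  [0,0,0,-0.8,0],
  [0,0,-0.5,0,0],
  [0,0,-0.5,0,0],
  [0,0,0,0.2,0],
  [0,0,0,0.2,0],
  [0,0,0,0.2,0],
  [0,0,0,0.2,0],
  [0,0,0,0.2,0],
  [0,0,0,0,0],
  [0,0,0,0,0],
])

```text
clock: 30.55
ee_pos: [0.4871, -0.1602, 0.2844]
tcp_rot: [-3.141, 0.0, 1.871]
force: [-1.4, -0.9, 4.2]
grip_width: 0.0003
```

```bash
python3 st.py
```

```text
[ 0.48711684 -0.16019476  0.2844055 ] [-1.37141186 -0.9365239   4.23174509] [-3.14146768e+00  8.98206809e-05  1.87062271e+00]
cradle xy -0.014507673894368668 0.05557471421087945 tip z 0.10240549818310413
```

Request:
arm_command([
  [0,0,0,0.05,0],
  [0,0,0,0.05,0],
  [0,0,0,0.05,0],
  [0,0,0,0.05,0],
  [0,0,0,0.05,0],
  [0,0,0,0.05,0],
  [0,0,0,0.05,0],
  [0,0,0,0.05,0],
  [0,0,0,0.05,0],
  [0,0,0,0.05,0],
])

```text
clock: 31.8
ee_pos: [0.4869, -0.1603, 0.2795]
tcp_rot: [-3.141, -0.0, 1.87]
force: [-3.7, -0.6, 7.9]
grip_width: 0.0005
```

Request:
arm_command([
  [0,0,0,0.03,0],
  [0,0,0,0.03,0],
  [0,0,0,0.03,0],
  [0,0,0,0.03,0],
  [0,0,0,0.03,0],
  [0,0,0,0.03,0],
  [0,0,0,0.03,0],
  [0,0,0,0.03,0],
  [0,0,0,0.03,0],
  [0,0,0,0.03,0],
])

```text
clock: 33.05
ee_pos: [0.4866, -0.1605, 0.2764]
tcp_rot: [-3.14, -0.0, 1.87]
force: [-4.1, -0.6, 8.0]
grip_width: 0.0008
```

Request:
arm_command([
  [0,0,0,0.03,0],
  [0,0,0,0.03,0],
  [0,0,0,0.03,0],
  [0,0,0,0.03,0],
  [0,0,0,0.03,0],
  [0,0,0,0.03,0],
  [0,0,0,0.03,0],
  [0,0,0,0.03,0],
  [0,0,0,0.03,0],
  [0,0,0,0.03,0],
])

```text
clock: 34.3
ee_pos: [0.4865, -0.1605, 0.2733]
tcp_rot: [-3.14, -0.0, 1.87]
force: [-5.7, -2.6, 7.0]
grip_width: 0.0004
```

```bash
python3 st.py 10
```

```text
[ 0.4864888  -0.16049883  0.27334438] [-5.72297107 -2.58667014  6.97502095] [-3.14011041e+00 -3.46210110e-04  1.87022957e+00]
cradle xy -0.015197519456263507 0.05546982456724958 tip z 0.09134438141517115
```

View pics/s10.png

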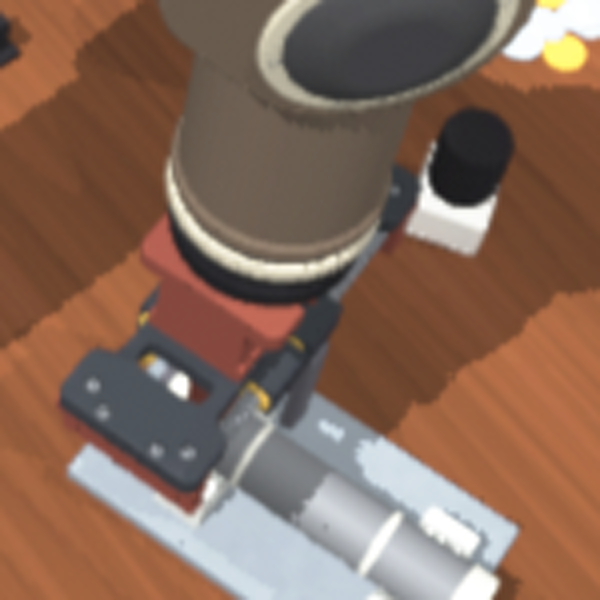

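Request:
arm_command([
  [0,0,-0.06,0,0],
  [0,0,0,0.03,0],
  [0,0,0,0.03,0],
  [0,0,0,0.03,0],
  [0,0,0,0.03,0],
  [0,0,0,0.03,0],
  [0,0,0,0.03,0],
  [0,0,0,0.03,0],
  [0,0,0,0.03,0],
  [0,0,0,0.03,0],
])

```text
clock: 35.6
ee_pos: [0.486, -0.1606, 0.2707]
tcp_rot: [-3.14, -0.0, 1.87]
force: [-4.6, -1.2, 7.6]
grip_width: 0.0006
```

Request:
arm_command([
  [0,0,-0.04,0,0],
  [0,0,0,0.03,0],
  [0,0,0,0.03,0],
  [0,0,0,0.03,0],
  [0,0,0,0.03,0],
  [0,0,0,0.03,0],
  [0,0,0,0.03,0],
  [0,0,0,0.03,0],
  [0,0,0,0.03,0],
  [0,0,0,0.03,0],
])

```text
clock: 36.85
ee_pos: [0.4856, -0.1607, 0.268]
tcp_rot: [-3.14, -0.0, 1.87]
force: [-3.1, -2.1, 6.6]
grip_width: 0.0003
```

Request:
arm_command([
  [0,0,-0.02,0,0],
  [0,0,0,0.03,0],
  [0,0,0,0.03,0],
  [0,0,0,0.03,0],
  [0,0,0,0.03,0],
  [0,0,0,0.03,0],
  [0,0,0,0.03,0],
  [0,0,0,0.03,0],
  [0,0,0,0.03,0],
  [0,0,0,0.03,0],
])

```text
clock: 38.1
ee_pos: [0.4854, -0.1608, 0.2652]
tcp_rot: [-3.14, -0.0, 1.87]
force: [-5.3, -1.5, 7.2]
grip_width: 0.0005
```

Request:
arm_command([
  [0,0,0,-0.5,0],
  [0,0,-0.6,0,0],
  [0,0,-0.7,0,0],
  [0,0,0,0.2,0],
  [0,0,0,0.15,0],
  [0,0,0,0.06,0],
  [0,0,0,0.06,0],
  [0,0,0,0.04,0],
  [0,0,0,0.03,0],
  [0,0,0,0.03,0],
])

```text
clock: 39.35
ee_pos: [0.4736, -0.1642, 0.2649]
tcp_rot: [3.141, -0.0, 1.871]
force: [-2.8, 0.6, 5.9]
grip_width: 0.0003
```

```bash
python3 st.py
```

```text
[ 0.4736282  -0.16422199  0.26490264] [-2.83272389  0.60863975  5.91152356] [ 3.14130695e+00 -1.55566315e-04  1.87075819e+00]
cradle xy -0.028583986797411084 0.05571351951458488 tip z 0.08290264399423991
```

```bash
cat >> st.py <<'E'
c,si=np.cos(.3),np.sin(.3)
xc=np.array([c,si,0]);yc=np.array([-si,c,0])
h=np.array([.5174,-.209,0])+.046*xc+.055*yc+[0,0,.078]
F=np.array(s['force']);M=np.array(s['wrist_torque']); T=M+np.cross(p-h,F)
print('M',M,'Mhinge_y',T@yc,'contact x rel tcp',(-.182*(F@xc)-M@yc)/F[2],'F xc',F@xc)
E
python3 st.py
```

```text
[ 0.4736282  -0.16422199  0.26490264] [-2.83272389  0.60863975  5.91152356] [ 3.14130695e+00 -1.55566315e-04  1.87075819e+00]
cradle xy -0.028583986797411084 0.05571351951458488 tip z 0.08290264399423991
M [ 0.0723707   0.47329527 -0.03239536] Mhinge_y 0.399494768851215 contact x rel tcp 0.004909814673310342 F xc -2.5263391545909064
```

Request:
arm_command([
  [0,0,0,0.03,0],
  [0,0,0,0.03,0],
  [0,0,0,0.03,0],
  [0,0,0,0.03,0],
  [0,0,0,0.03,0],
  [0,0,0,0.03,0],
  [0,0,0,0.03,0],
  [0,0,0,0.03,0],
  [0,0,0,0.03,0],
  [0,0,0,0.03,0],
])

```text
clock: 40.6
ee_pos: [0.4736, -0.1643, 0.2619]
tcp_rot: [3.141, -0.0, 1.871]
force: [-2.5, 0.5, 6.3]
grip_width: 0.0005
```

```bash
python3 st.py
```

```text
[ 0.47355656 -0.16425609  0.26188835] [-2.46576215  0.48613111  6.29518118] [ 3.14145782e+00 -2.01359464e-04  1.87074101e+00]
cradle xy -0.028662507191392978 0.055702115780206216 tip z 0.07988835340318534
M [ 0.08259385  0.54507377 -0.00062487] Mhinge_y 0.5595790216369673 contact x rel tcp -0.014891071689489716 F xc -2.21197098732153
```

Request:
arm_command([
  [0,0,0,0.03,0],
  [0,0,0,0.03,0],
  [0,0,0,0.03,0],
  [0,0,0,0.03,0],
  [0,0,0,0.03,0],
  [0,0,0,0.03,0],
  [0,0,0,0.03,0],
  [0,0,0,0.03,0],
  [0,0,0,0.03,0],
  [0,0,0,0.03,0],
])

```text
clock: 41.85
ee_pos: [0.4736, -0.1643, 0.2589]
tcp_rot: [3.141, -0.0, 1.871]
force: [-1.8, 0.1, 6.2]
grip_width: 0.0004
```

```bash
python3 st.py 12
```

```text
[ 0.47356416 -0.16427583  0.25891606] [-1.80837187  0.09562051  6.22978209] [ 3.14138960e+00 -1.43159877e-04  1.87074657e+00]
cradle xy -0.02866107671603437 0.055681011375058084 tip z 0.07691605986675554
M [ 0.03646699  0.49319186 -0.03008174] Mhinge_y 0.6180707361855134 contact x rel tcp -0.02425550458089656 F xc -1.6993458367616687
```

View pics/s12.png

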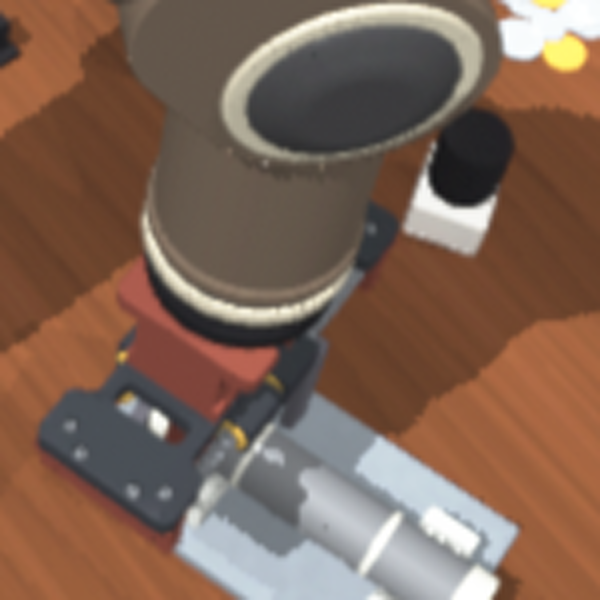

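Request:
arm_command([
  [0,0,0,0.03,0],
  [0,0,0,0.03,0],
  [0,0,0,0.03,0],
  [0,0,0,0.03,0],
  [0,0,0,0.03,0],
  [0,0,0,0.03,0],
  [0,0,0,0.03,0],
  [0,0,0,0.03,0],
  [0,0,0,0.03,0],
  [0,0,0,0.03,0],
])

```text
clock: 43.15
ee_pos: [0.4736, -0.1643, 0.256]
tcp_rot: [3.141, -0.0, 1.871]
force: [-2.0, 0.5, 5.7]
grip_width: 0.0008
```

```bash
python3 st.py
```

```text
[ 0.4736146  -0.16427263  0.25595551] [-2.03445424  0.51506799  5.72889168] [ 3.14123895e+00 -9.48331784e-05  1.87076323e+00]
cradle xy -0.028611951774213988 0.055669157774242264 tip z 0.07395550750578611
M [0.10145241 0.43104419 0.04183253] Mhinge_y 0.4904696780080526 contact x rel tcp -0.009736732216305182 F xc -1.7913753747494954
```

Request:
arm_command([
  [0,0,0,0.03,0],
  [0,0,0,0.03,0],
  [0,0,0,0.03,0],
  [0,0,0,0.03,0],
  [0,0,0,0.03,0],
  [0,0,0,0.03,0],
  [0,0,0,0.03,0],
  [0,0,0,0.03,0],
  [0,0,0,0.03,0],
  [0,0,0,0.03,0],
])

```text
clock: 44.4
ee_pos: [0.4738, -0.1642, 0.2531]
tcp_rot: [3.141, -0.0, 1.871]
force: [-1.4, 0.4, 8.1]
grip_width: 0.0002
```

```bash
python3 st.py
```

```text
[ 0.4737641  -0.16420932  0.25310928] [-1.39661973  0.41149863  8.07058438] [ 3.14082452e+00 -6.07237982e-05  1.87082320e+00]
cradle xy -0.02845041446365542 0.05568546238116707 tip z 0.07110928036265801
M [0.17633631 0.49418302 0.04243651] Mhinge_y 0.8085147262496899 contact x rel tcp -0.02469467294720786 F xc -1.2126356334227242
```

Request:
arm_command([
  [0,0,0,0.02,0],
  [0,0,0,0.02,0],
  [0,0,0,0.02,0],
  [0,0,0,0.02,0],
  [0,0,0,0.02,0],
  [0,0,0,0,0],
  [0,0,0,0,0],
  [0,0,0,0,0],
  [0,0,0,0,0],
  [0,0,0,0.01,0],
])

```text
clock: 45.65
ee_pos: [0.4738, -0.1642, 0.2522]
tcp_rot: [3.141, -0.0, 1.871]
force: [-1.9, 1.8, 9.3]
grip_width: 0.0003
```

```bash
python3 st.py
```

```text
[ 0.47382669 -0.16420029  0.25215731] [-1.86313624  1.83217919  9.25128107] [ 3.14058210e+00 -1.18538691e-05  1.87087049e+00]
cradle xy -0.028387954271734447 0.05567559218047588 tip z 0.07015731063103131
M [ 0.23528886  0.48572105 -0.02741541] Mhinge_y 0.866988647017436 contact x rel tcp -0.01827766228610602 F xc -1.2384760575373897
```

Request:
arm_command([
  [0,0,0,0.02,0],
  [0,0,0,0.02,0],
  [0,0,0,0.02,0],
  [0,0,0,0.02,0],
  [0,0,0,0.01,0],
  [0,0,0,0,0],
  [0,0,0,0,0],
  [0,0,0,0,0],
  [0,0,0,0,0],
  [0,0,0,0,0],
])

```text
clock: 46.9
ee_pos: [0.4739, -0.1642, 0.2514]
tcp_rot: [3.14, -0.0, 1.871]
force: [-3.2, 1.8, 11.0]
grip_width: 0.0005
```

```bash
python3 st.py
```

```text
[ 0.47388705 -0.16419837  0.25136583] [-3.20284086  1.80056834 10.97372167] [ 3.14038628e+00 -1.71302166e-05  1.87084778e+00]
cradle xy -0.02832972279328748 0.055659586377075555 tip z 0.06936582686641707
M [0.31849769 0.51454073 0.04021577] Mhinge_y 0.7748962769088305 contact x rel tcp 0.005704709573201614 F xc -2.5276864168981192
```

```bash
cat > av.py <<'E'
from h import *
c,si=np.cos(.3),np.sin(.3)
xc=np.array([c,si,0]);yc=np.array([-si,c,0])
h=np.array([.5174,-.209,0])+.046*xc+.055*yc+[0,0,.078]
A=[]
for i in range(12):
    eyes.grab_frame('top'); s=ctrl.state();p=s['ee_pos'];F=np.array(s['force']);M=np.array(s['wrist_torque']); T=M+np.cross(p-h,F)
    A.append([F[2],F@xc,M@yc,T@yc])
A=np.array(A);m=A.mean(0);print(p,m,A.std(0)/12**.5,'contact x',(-.182*m[1]-m[2])/m[0])
E
python3 av.py
```

```text
[ 0.47388619 -0.16418538  0.25134576] [10.40220269 -1.8139517   0.40297415  0.86177216] [0.11638865 0.09459816 0.00730875 0.01746187] contact x -0.007001876945144798
```

Request:
arm_command([
  [0,0,0,-0.1,0],
  [0,0,0,-0.2,0],
  [0,0,0,-0.5,0],
  [0,0,0,-2,0],
  [0,0,0,-3,0],
  [0,-1,-2,-3,0],
  [0,-2,-4,-3,0],
  [0,-2,-4,-2,0],
  [0,-2,-4,0,0],
  [0,0,0,0,0],
])

```text
clock: 48.75
ee_pos: [0.358, -0.2746, 0.3892]
tcp_rot: [3.141, 0.001, 1.865]
force: [0.3, 0.4, 0.1]
grip_width: 0.0005
```

Request:
arm_command([
  [0,-2,-4,0,0],
  [0,-2,-4,0,0],
  [0,-2,0,0,0],
  [0,-2,0,0,0],
  [0,0,0,0,0],
  [0,0,0,0,0],
  [0,0,0,0,0],
  [0,0,0,0,0],
  [0,0,0,0,0],
  [0,0,0,0,0],
])

```text
clock: 50.0
ee_pos: [0.3077, -0.3724, 0.3886]
tcp_rot: [3.141, 0.0, 1.871]
force: [-0.1, 0.1, 0.3]
grip_width: 0.0005
```

Run:
```python
from look import *
s=ctrl.state();print(s['clock'],s['ee_pos'],s['force'])
C=[.5174,-.209,.30]
from fit import W
pts=[W(C,np.array(q)/1000)[0] for q in [(46,55,78),(0,85,45)]]
crop('side',300,220,150,150,4,'s20',pts);crop('top',340,120,150,130,5,'t20',pts)
for n in ('top','side'):
    for r in eyes.find_in(n,'strap_end')[:1]: print(n,np.array(r['location'])*[560,420])
```

```text
50.0 [ 0.30770583 -0.37244561  0.388604  ] [-0.08290143  0.05722224  0.29251551]
top [419.216 210.504]
```

View pics/s20.png

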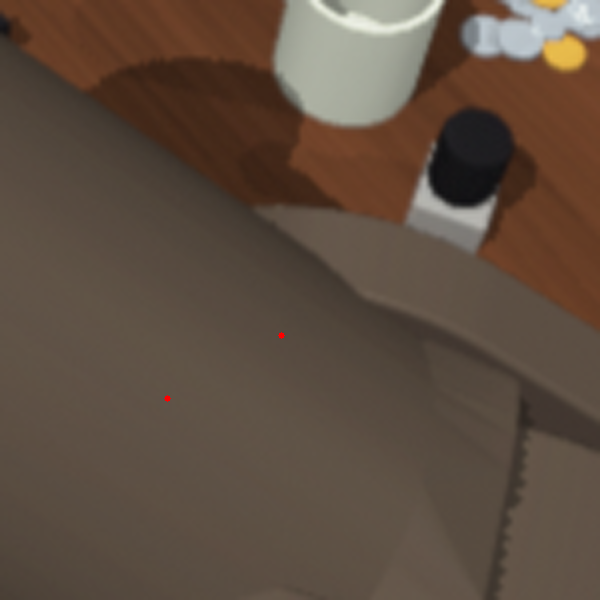

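View pics/t20.png

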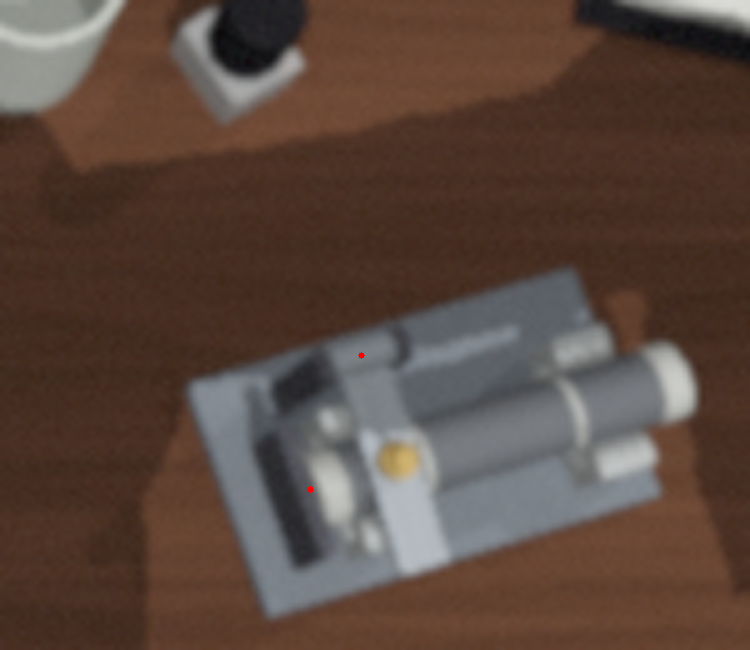

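Request:
arm_command([
  [0,0,0,-3,0],
  [0,2,0,-2,0],
  [0,4,0,0,0],
  [0,5,0,0,0],
  [0,5,0,0,0],
  [0,5,0,0,0],
  [0,5,0,0,0],
  [0,5,0,0,0],
  [0,5,0,0,0],
  [0,3,0,0,0],
])

```text
clock: 51.45
ee_pos: [0.2392, -0.0756, 0.4287]
tcp_rot: [-3.125, -0.012, 1.852]
force: [-0.1, 0.2, -0.6]
grip_width: 0.0003
```

Request:
arm_command([
  [0,4,0,0,0],
  [0,4,0,0,0],
  [0,4,0,0,0],
  [0,4,0,0,0],
  [0,2,0,0,0],
  [0,0,0,0,0],
  [0,0,0,0,0],
  [0,0,0,0,0],
  [0,0,0,0,0],
  [0,0,0,0,0],
])

```text
clock: 52.7
ee_pos: [0.2227, 0.0987, 0.4178]
tcp_rot: [-3.1, -0.025, 1.872]
force: [-0.1, -0.1, 0.4]
grip_width: 0.0008
```

Run:
```python
from look import *
s=ctrl.state();print(s['clock'],s['ee_pos'],s['force'])
crop('side',300,240,150,150,4,'s21')
save('full21',eyes.grab_frame('side'))
```

```text
52.7 [0.22271217 0.09872253 0.41783776] [-0.14486578 -0.1249858   0.41754725]
```

View pics/s21.png

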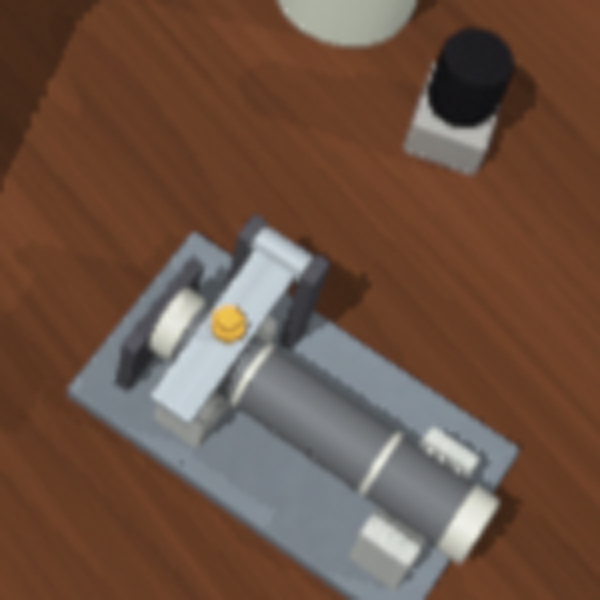

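```bash
python3 -c "
from plant import ctrl
print(ctrl.finish_job())"
```

```text
the job is handed in; nothing more can be done
None
```

The long tube is in the cradle against the end stop with the strap clamped over it, and I handed the job in at about 53 s. `finish_job` reports no verdict, so I don't know whether it passed.

**What I did:** I took the smaller grey tube from the black rest and lowered it into the Vs. I then slid it towards the stop until it no longer advanced, at about 8 N of push. After releasing it, I swung the strap over with the closed fingers and pressed in small steps until the load rose, then let go and backed off.

**Last checks:**
- **Pictures:** Both views show the tube lying in both Vs with its end at the stop and the strap closed over it. The stamp and mug show no sign of having moved. I did not check the short tube again at the end, but the arm never went near it.
- **Clamp force:** The average before release was about 10.4 N down, or about 0.86 N m at the hinge. That puts roughly 8 N on the tube, inside the 5 to 11 N window.
- **Uncertainty:** Single torque readings scattered by about 0.1 N m, and they disagreed on where the finger bore on the strap. The pad force is therefore an estimate and was not measured after release. The push on the stop was also inferred, from the wrist force and the tube no longer advancing.

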